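# Show which culture dish goes to quarantine

### The arm

A 6-joint arm with a two-finger parallel gripper is mounted at the origin on the work surface. World frame = base frame: x ahead of the robot, y to its left, z up, the work surface at z = 0. Lengths are in mm, angles in rad, forces in N, time in s.
With the tool pointing down it reaches from about 375 to 900 mm from the base axis. Payload 3.1 kg.
Tool frame: the origin (TCP) lies between the finger pads, 19 mm behind the fingertips; this is the grasp point; z points along the fingers, y is the line along which they close (so a half turn about z gives the same grasp; the last joint's range is limited). The gripper opens to 87 mm and grips with 3 to 60 N. Pads are 19 mm wide; open, the fingers measure 117 mm over their backs; the gripper's body (75 mm by 190 mm) begins 51 mm behind the grasp point.
Start: joints at [0.941, 0.527, 1.433, -0, 1.181, -0.178], TCP at [272.824, 562.285, 241.248] pointing down, gripper open.
Joint ranges: [-3.08, 3.08], [-0.75, 2.2], [0.22, 2.44], [-1.43, 4.57], [0, 2.65], [-2.85, 2.85]. Speed limits (rad/s): [2.79, 2.79, 3.14, 3.14, 3.14, 3.14].

### API

Orientations are given as a unit quaternion [w, x, y, z].
In Python, from rig import observe, snapshot, workorder gives the robot as it stands. The module is installed in compiled form; this text tells all that it offers.
- The arm moves only by the tool step_arm, never from a script. Its argument "commands" is a list of rows, each a list of 7 numbers: the shift along the world's x, y, z in mm, then the turn, a rotation vector about the world's x, y, z in rad, then the opening, from 0 (shut) to 1 (fully open). A call has 1 to 20 rows; each row is the pose to reach, as a shift and turn from the pose commanded when the call began; what a row does not reach only later rows make up. A row lasts 1/10 s, in which the tool goes at most 50 mm and 8.59 degrees, less where a joint would pass 70% of its speed; a pose out of reach is approached as far as the arm can. A call with a gripper value outside its range is refused whole. The fingers move at their own pace and stop on an object; "newtons" is the grip in N (left out, the last holds). Time passes only in rows, so rows that repeat a pose let the fingers close. It gives the time, the measured TCP pose, the force, the opening and the grip force at its end, in the units of the state.
- observe(): the state, without advancing time (a new reading comes with each control period).
- snapshot(name): name is "scene" or "top" or "wrist"; returns a dict with "color" (400x640x3 uint8, red, green, blue), "depth" (400x640 float32, mm along the optical axis (not along the pixel's ray), 0 where there is no reading), "fx", "fy", "cx", "cy" (pixels), "D" ([k1, k2, p1, p2, k3] as OpenCV has them; the pictures are not rectified), "extrinsics" (4x4, takes a point from world to camera coordinates); the wrist camera has in their place "tool_from_camera" (4x4, takes a point from camera to tool coordinates, whose origin is the TCP and whose axes are the flange's). Camera axes: x right, y up, looking along -z (the intrinsics and any distortion apply to the point x, -y, -z); pixel columns grow to the right and rows downward; lengths in mm; the calibration is good to about 2 mm. A picture is of the moment at which its call begins: read the wrist's pose just before it.
- workorder.hand_in(): hands the job in; it is judged then, once.
The state is a dict: "time": time; "joints": joint angles; "qvel": joint speeds; "joint_efforts": joint torques, N m; "eef_pos": TCP position; "eef_rot": TCP orientation; "ft_force": force on the tool from outside, world axes, zero at the start; "ft_torque": the same for the moment, N m; "width": opening from 0.0 (shut) to 1.0 (fully open); "grasp_force": force on a finger pad.
Only numpy, scipy, OpenCV 4.12 (cv2) and the standard library are available. Lean on these libraries where they do the work, as an engineer would, in place of code of your own. Each camera call takes 0.05 s, during which the arm holds its last target. There are 200 camera calls.

### The job

Show a colleague watching by camera which dish must go to quarantine: point at the middle of the mouldy dish, with the fingertips just above its lid, for about two seconds, then point down at the middle of the empty red tray, from just above its floor or rim, for about two seconds, then press the green button on the grey logger all the way down, let it spring back and move clear. Only point: touch no dish or tray, lift or shift nothing, do not point at or sweep low over the other dishes or the white tray, and leave the orange button and everything else alone.

Things in the scene. Friction and masses are not known exactly. Their poses are not given: they have to be found in the camera images.
- dish_mouldy: Covered culture dish, 60 mm diameter, 15 mm high, clear plastic over dark brown agar; the only one with a big white mould patch (about 40 mm across, green middle) on the agar. Loose on the blue mat, its underside 3 mm above the table. Origin: centre of the underside, z up.
- dish_mouldy_top (a point): Centre of the lid's top face of the mouldy dish (15 mm above its underside, about 18 mm above the table).
- dish_speckled: Covered culture dish, 60 mm diameter, 15 mm high, clear plastic over dark brown agar; with seven tiny cream dots (4 mm), no mould. Loose on the blue mat, its underside 3 mm above the table. Origin: centre of the underside, z up.
- dish_speckled_top (a point): Centre of the lid's top face of the speckled dish (15 mm above its underside, about 18 mm above the table).
- dish_clear_a: Covered culture dish, 60 mm diameter, 15 mm high, clear plastic over dark brown agar; plain brown, nothing growing. Loose on the blue mat, its underside 3 mm above the table. Origin: centre of the underside, z up.
- dish_clear_a_top (a point): Centre of the lid's top face of this plain dish (15 mm above its underside, about 18 mm above the table).
- dish_clear_b: Covered culture dish, 60 mm diameter, 15 mm high, clear plastic over dark brown agar; plain brown, nothing growing. Loose on the blue mat, its underside 3 mm above the table. Origin: centre of the underside, z up.
- dish_clear_b_top (a point): Centre of the lid's top face of this plain dish (15 mm above its underside, about 18 mm above the table).
- tray_red: Empty red plastic quarantine tray, 120 x 120 mm, 22 mm high, walls and floor 4 mm, fixed to the table. Origin: centre of the underside, z up.
- tray_red_in (a point): Centre of the red tray's inner floor (about 4 mm above the table, 18 mm below the rim).
- tray_white: Empty white tray of the same size and make as the red one, also fixed. Origin: centre of the underside.
- tray_white_in (a point): Centre of the white tray's inner floor.
- logger: Grey plate logger, a box 80 (x) x 120 (y) x 40 mm high, fixed to the table, with two push buttons on its top 60 mm apart: green (confirm) on its +y side, orange (cancel) on its -y side. A dark strip runs along its far edge. Origin: centre of the underside.
- confirm_top (a point): Centre of the top face of the green confirm button, a 28 mm disc in a black housing on the logger; moves down with it. Press straight down.
- confirm (a joint): Travel of the green button: 0 released, 0.006 m fully down. Spring: about 5 N takes it all the way; it springs back when let go.
- cancel_top (a point): Centre of the top face of the orange cancel button, same size and spring as the green one.
- cancel (a joint): Travel of the orange button: 0 released, 0.006 m fully down.
- bottle: Loose white bottle with blue cap, 60 mm diameter, 150 mm high, beyond the mat. Origin: centre of the underside. Bystander.
- jar: Loose amber jar, 60 mm diameter, 75 mm high. Origin: centre of the underside. Bystander.
- marker: Loose black marker pen, 130 x 14 x 12 mm, with a blue cap end. Origin: centre of the underside. Bystander.
- microscope: White and black microscope with a 220 x 160 mm base, about 0.40 m high, fixed on the right side of the table, right of the trays. Origin: centre of the underside of its base. Bystander.
There are look-alikes about, which are no part of the job. What is shaped like the logger but yellow is not meant.

How it is judged:
By the outcome, as a careful person would: the job done as asked, in the order asked, and still so for the second after the job is handed in, with the robot touching nothing.
It also fails if it takes over 51 s, if anything falls off the work surface, if the arm or the gripper's body presses on something with over 40 N, if the wrist force passes 120 N, or if a joint passes its speed limit or range.

## Working session

There is one attempt and no reset: what is moved stays moved. The work goes in short steps, Python scripts to look and compute and a tool call to move; the robot and the scene stay as the last step left them, time stands still between calls to the robot, and variables do not carry over. Pictures are saved under pics/ and viewed, at most 10 in all, crops included, and the job is handed in when it is done.

Besides the shell and the picture viewer there is one more tool, called by a JSON object that holds its "api" and its "payload", one argument or row to a line. step_arm: Moves the arm, as the interface text tells. Its arguments: {"type":"object","properties":{"commands":{"type":"array"},"newtons":{"type":"number"}},"required":["commands"]}

```bash
mkdir -p pics
cat > h.py <<'E'
import numpy as np, cv2
from rig import observe, snapshot, workorder
def world(s,u,v,z=None):
    "pixel -> world, by depth (z None) or by plane z"
    K=np.array([[s['fx'],0,s['cx']],[0,s['fy'],s['cy']],[0,0,1]]);
    x,y=cv2.undistortPoints(np.array([[[u,v]]],float),K,np.array(s['D'],float))[0,0]
    T=np.linalg.inv(s['extrinsics']); d=T[:3,:3]@np.array([x,-y,-1.]); o=T[:3,3]
    t=(z-o[2])/d[2] if z is not None else float(np.median(s['depth'][int(v)-1:int(v)+2,int(u)-1:int(u)+2]))
    return o+t*d
E
python3 - <<'E'
from h import *
import pickle
for n in('scene','top'):
    s=snapshot(n); pickle.dump(s,open(n+'.pkl','wb')); cv2.imwrite(f'pics/{n}.png',s['color'][:,:,::-1])
o=observe(); print(o['time'],o['eef_pos'],o['eef_rot'],o['width'])
E
```

```text
0.1 [272.456308   561.78795022 240.34970465] [-3.86448811e-04  2.23975696e-01  9.74594230e-01 -9.08369456e-04] 1.002239258979032
```

View pics/scene.png

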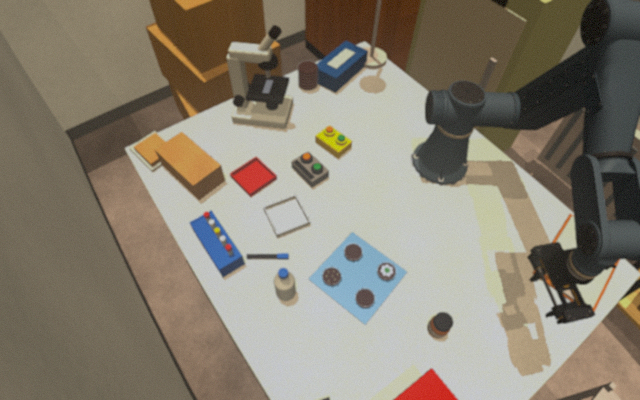

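View pics/top.png

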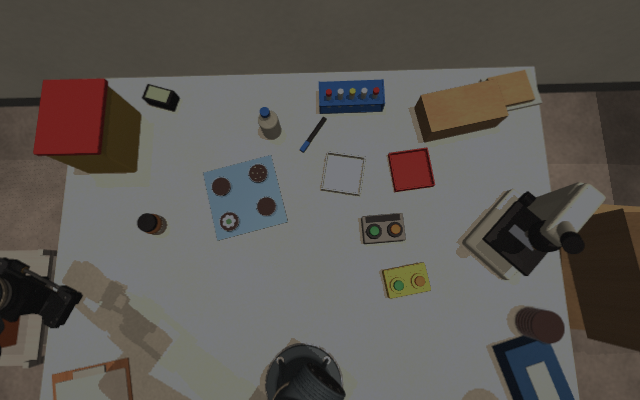

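The scene view shows the mouldy dish at about (387,271), the red tray at (253,176) and the grey logger's green button at (317,167). In the top view they are at (229,222), (411,170) and (375,231). I'll enlarge crops of each.

Run:
```python
from h import *
import pickle
S={n:pickle.load(open(n+'.pkl','rb')) for n in('scene','top')}
P={'scene':[(387,271),(253,176),(317,167)],'top':[(229,222),(411,170),(375,231)]}
rows=[]
for n in P:
    r=[]
    for (u,v),z in zip(P[n],(18,22,50)):
        s=S[n]; h=32
        im=cv2.resize(s['color'][v-h:v+h,u-h:u+h],None,fx=4,fy=4,interpolation=cv2.INTER_CUBIC)
        im=cv2.convertScaleAbs(im,alpha=1.6 if n=='top' else 1)
        for k in range(0,64,8): im[::8,k*4]=255; im[k*4,::8]=255
        r.append(im); print(n,world(s,u,v).round(1),world(s,u,v,z).round(1))
    rows.append(np.hstack(r))
cv2.imwrite('pics/c.png',np.vstack(rows)[:,:,::-1])
```

```text
scene [462.2 226.8  15.9] [463.1 227.3  18. ]
scene [ 610.5 -334.5    2.1] [ 616.2 -320.1   22. ]
scene [ 424.2 -200.6   58.7] [ 420.1 -206.2   50. ]
top [456.2 220.4  19.2] [456.4 220.7  18. ]
top [ 609.2 -333.6    6.6] [ 605. -330.   22.]
top [ 417.5 -208.6   63.7] [ 418.9 -210.3   50. ]
```

View pics/c.png

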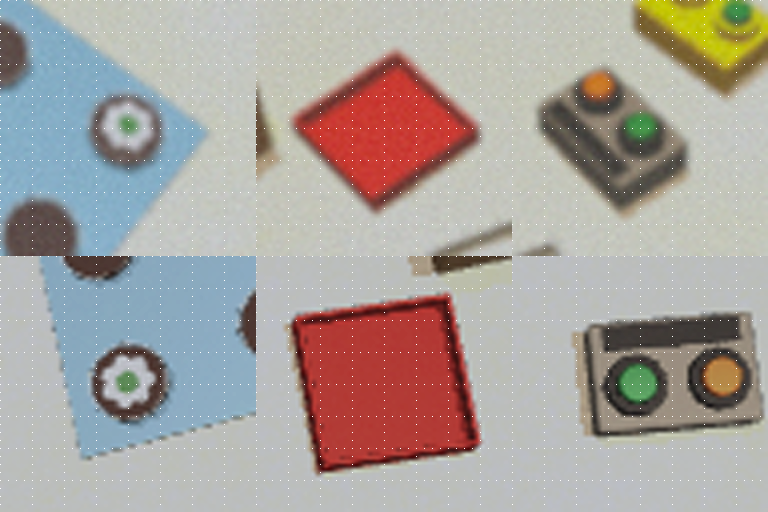

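The crops show the mould centre, tray outline and green button clearly. The two views disagree by a few mm, so I'll refine with the wrist camera. First I'll move above the mouldy dish and close the gripper on the way.

{"api": "step_arm", "payload": {
  "commands": [
    [20,-35,0,0,0,0,0],
    [50,-80,0,0,0,0,0],
    [75,-125,-5,0,0,0,0],
    [95,-170,-10,0,0,0,0],
    [115,-215,-20,0,0,0,0],
    [140,-260,-25,0,0,0,0],
    [165,-300,-35,0,0,0,0],
    [180,-330,-40,0,0,0,0],
    [186,-339,-40,0,0,0,0],
    [186,-339,-40,0,0,0,0],
    [186,-339,-40,0,0,0,0],
    [186,-339,-40,0,0,0,0],
    [186,-339,-40,0,0,0,0]
  ]
}}

```text
time: 1.4
eef_pos: [458.0, 224.6, 201.5]
eef_rot: [0.0, 0.223, 0.975, 0.0]
ft_force: [0.3, -0.2, -0.5]
width: 0.012
grasp_force: 0.0
```

```bash
cat >> h.py <<'E'
from scipy.spatial.transform import Rotation as R
def wrist(name):
    o=observe(); s=snapshot('wrist'); T=np.eye(4); T[:3,:3]=R.from_quat(np.roll(o['eef_rot'],-1)).as_matrix(); T[:3,3]=o['eef_pos']
    s['extrinsics']=np.linalg.inv(T@s['tool_from_camera']); cv2.imwrite(f'pics/{name}.png',s['color'][:,:,::-1])
    import pickle; pickle.dump(s,open(name+'.pkl','wb')); print(o['time'],o['eef_pos'],o['eef_rot'],o['width'],o['ft_force']); return s
def pix(s,p):
    p=s['extrinsics'][:3,:3]@p+s['extrinsics'][:3,3]
    K=np.array([[s['fx'],0,s['cx']],[0,s['fy'],s['cy']],[0,0,1]])
    return cv2.projectPoints(np.array([[p[0],-p[1],-p[2]]]),np.zeros(3),np.zeros(3),K,np.array(s['D'],float))[0].ravel()
E
python3 -c "
from h import *
s=wrist('w1'); print(pix(s,np.array([458,223,18.])), s['tool_from_camera'].round(2))"
```

```text
1.4 [458.04099062 224.59906606 201.45511346] [1.20990282e-05 2.22828051e-01 9.74857756e-01 1.19011111e-04] 0.012304467702710608 [ 0.27623337 -0.16162431 -0.47021519]
[314.7626571  175.97541804] [[  -0.      0.96    0.27   74.45]
 [   1.     -0.      0.      0.86]
 [   0.      0.27   -0.96 -143.1 ]
 [   0.      0.      0.      1.  ]]
```

View pics/w1.png

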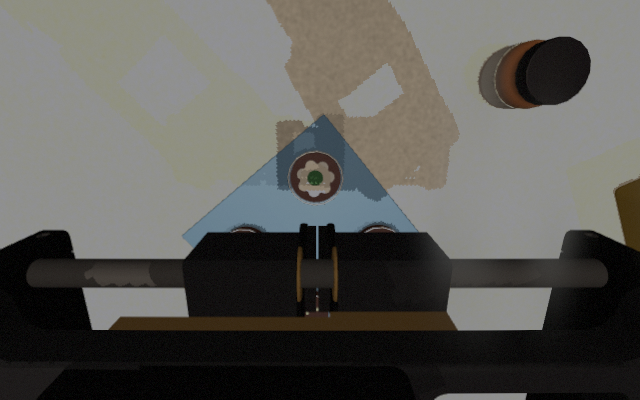

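The wrist view shows the mouldy dish's lid centred at about (315.5,177), within 1–2 mm of the estimate. I'll refine that and descend.

```bash
python3 -c "
from h import *
import pickle
s=pickle.load(open('w1.pkl','rb'))
for p in [(315.5,177),(315.5,179)]: print(world(s,*p,18.), world(s,*p))"
```

```text
[459.35550328 223.22107336  18.        ] [459.28269577 223.25797091  18.34961513]
[461.33761857 222.2622829   18.        ] [461.27681939 222.29305513  18.28368375]
```

{"api": "step_arm", "payload": {
  "commands": [
    [0.5,0,-30,0,0,0,0],
    [0.5,0,-65,0,0,0,0],
    [0.5,0,-100,0,0,0,0],
    [0.5,0,-130,0,0,0,0],
    [0.5,0,-145,0,0,0,0],
    [0.5,0,-152,0,0,0,0],
    [0.5,0,-154,0,0,0,0],
    [0.5,0,-154,0,0,0,0],
    [0.5,0,-154,0,0,0,0],
    [0.5,0,-154,0,0,0,0]
  ]
}}

```text
time: 2.45
eef_pos: [460.0, 223.5, 48.2]
eef_rot: [0.001, 0.224, 0.975, 0.0]
ft_force: [-0.6, 0.3, -0.3]
width: 0.004
grasp_force: 0.0
```

```bash
python3 -c "
from h import *
s=wrist('w2'); print(pix(s,np.array([459.4,223.2,18.])))"
```

```text
2.45 [459.95224481 223.51529857  48.205734  ] [9.19048650e-04 2.23930784e-01 9.74604509e-01 4.59810845e-04] 0.0043370025684180795 [-0.5742186   0.30575346 -0.28006823]
[314.57529553 231.74307214]
```

View pics/w2.png

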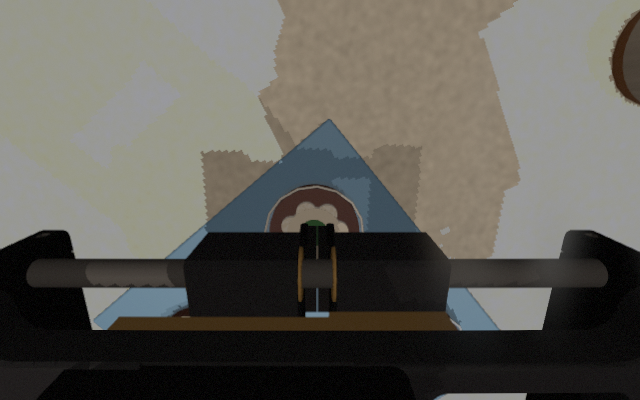

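The fingertips are over the dish middle: the lid spans columns 269–362, and its projected centre is (314.6,232). I'll lower 4 mm and hold for about two seconds.

{"api": "step_arm", "payload": {
  "commands": [
    [0,0,-2,0,0,0,0],
    [0,0,-4,0,0,0,0],
    [0,0,-4,0,0,0,0],
    [0,0,-4,0,0,0,0],
    [0,0,-4,0,0,0,0],
    [0,0,-4,0,0,0,0],
    [0,0,-4,0,0,0,0],
    [0,0,-4,0,0,0,0],
    [0,0,-4,0,0,0,0],
    [0,0,-4,0,0,0,0],
    [0,0,-4,0,0,0,0],
    [0,0,-4,0,0,0,0],
    [0,0,-4,0,0,0,0],
    [0,0,-4,0,0,0,0],
    [0,0,-4,0,0,0,0],
    [0,0,-4,0,0,0,0],
    [0,0,-4,0,0,0,0],
    [0,0,-4,0,0,0,0],
    [0,0,-4,0,0,0,0],
    [0,0,-4,0,0,0,0]
  ]
}}

```text
time: 4.5
eef_pos: [459.3, 223.3, 43.3]
eef_rot: [-0.0, 0.224, 0.975, 0.0]
ft_force: [0.5, -0.2, -1.0]
width: 0.005
grasp_force: 0.0
```

{"api": "step_arm", "payload": {
  "commands": [
    [0,0,0,0,0,0,0],
    [0,0,0,0,0,0,0],
    [0,0,0,0,0,0,0],
    [0,0,30,0,0,0,0],
    [0,0,70,0,0,0,0],
    [0,0,115,0,0,0,0],
    [0,0,155,0,0,0,0],
    [0,0,175,0,0,0,0],
    [0,0,180,0,0,0,0],
    [0,0,180,0,0,0,0]
  ]
}}

```text
time: 5.5
eef_pos: [459.3, 223.3, 223.6]
eef_rot: [0.0, 0.224, 0.975, 0.0]
ft_force: [0.2, -0.5, 0.6]
width: -0.0
grasp_force: 0.0
```

{"api": "step_arm", "payload": {
  "commands": [
    [5,-20,0,0,0,0,0],
    [16,-60,0,0,0,0,0],
    [27,-100,0,0,0,0,0],
    [37,-140,0,0,0,0,0],
    [48,-180,0,0,0,0,0],
    [59,-220,0,0,0,0,0],
    [69,-260,0,0,0,0,0],
    [80,-300,0,0,0,0,0],
    [91,-340,0,0,0,0,0],
    [101,-380,0,0,0,0,0],
    [112,-420,0,0,0,0,0],
    [123,-460,0,0,0,0,0],
    [133,-500,0,0,0,0,0],
    [143,-535,0,0,0,0,0],
    [148,-553,0,0,0,0,0],
    [148,-555,0,0,0,0,0],
    [148,-555,0,0,0,0,0],
    [148,-555,0,0,0,0,0],
    [148,-555,0,0,0,0,0]
  ]
}}

```text
time: 7.4
eef_pos: [607.0, -329.9, 222.8]
eef_rot: [-0.001, 0.223, 0.975, 0.0]
ft_force: [0.0, 0.4, -0.5]
width: 0.004
grasp_force: 0.0
```

```bash
python3 -c "
from h import *
s=wrist('w3'); print(pix(s,np.array([608,-332,4.])))"
```

```text
7.4 [ 606.98419562 -329.90067813  222.84688902] [-7.38650879e-04  2.23284586e-01  9.74752907e-01  4.67211192e-04] 0.004077950519249917 [ 0.00926756  0.37560659 -0.51682603]
[314.90701512 170.50903325]
```

View pics/w3.png

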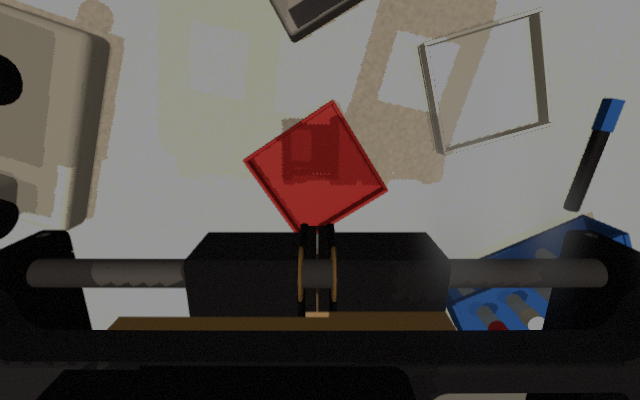

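The red tray's rim corners are at (333,100), (244,160) and (387,189), so its centre is about (315.5,174.5) at rim height.

```bash
python3 -c "
from h import *
import pickle
s=pickle.load(open('w3.pkl','rb'))
c=[world(s,*p,22.) for p in [(244,160),(387,189),(333,100)]]; print(c,(c[0]+c[1])/2,[np.linalg.norm(c[i]-c[j]) for i,j in((0,1),(0,2),(1,2))])
T={n:pickle.load(open(n+'.pkl','rb')) for n in('scene','top')}
m=(np.array(T['top']['color']).astype(int)); m=((m[...,0]>1.8*m[...,1])&(m[...,0]>60)); m[:, :380]=0;m[:,440:]=0;m[:140]=0;m[200:]=0
y,x=np.nonzero(m); print(x.mean(),y.mean(),world(T['top'],x.mean(),y.mean(),10))
t=T['top']; ph=(374.8-0.3+.0,231.5); 
for z in(50,56,60): print(z,world(t,375+(638-512)/4-32-.4,231+(383-256)/4-32-.4,z),world(T['scene'],317+(641-512)/4-32-.4,167+126/4-32-.4,z))"
```

```text
[array([ 559.59088067, -396.04165443,   22.        ]), array([ 659.79381314, -265.58145862,   22.        ]), array([ 544.64822365, -279.8807745 ,   22.        ])] [ 609.69234691 -330.81155652   22.        ] [np.float64(164.5007305949886), np.float64(117.11803030655179), np.float64(116.03007030277347)]
410.7008426966292 169.33005617977528 [ 610.3786439  -332.04684808   10.        ]
50 [ 420.84800487 -207.83925152   50.        ] [ 418.22102689 -209.80883464   50.        ]
56 [ 420.20507784 -207.09385211   56.        ] [ 421.06021602 -205.94554508   56.        ]
60 [ 419.77645982 -206.59691916   60.        ] [ 422.95300876 -203.37001871   60.        ]
```

{"api": "step_arm", "payload": {
  "commands": [
    [2.7,0.4,-20,0,0,0,0],
    [2.7,0.4,-60,0,0,0,0],
    [2.7,0.4,-100,0,0,0,0],
    [2.7,0.4,-140,0,0,0,0],
    [2.7,0.4,-170,0,0,0,0],
    [2.7,0.4,-184,0,0,0,0],
    [2.7,0.4,-189,0,0,0,0],
    [2.7,0.4,-190,0,0,0,0],
    [2.7,0.4,-190,0,0,0,0],
    [2.7,0.4,-190,0,0,0,0]
  ]
}}

```text
time: 8.45
eef_pos: [611.1, -332.1, 35.3]
eef_rot: [0.002, 0.224, 0.975, -0.001]
ft_force: [0.2, -0.7, 0.1]
width: 0.011
grasp_force: 0.0
```

{"api": "step_arm", "payload": {
  "commands": [
    [0,0,0,0,0,0,0],
    [0,0,0,0,0,0,0],
    [0,0,0,0,0,0,0],
    [0,0,0,0,0,0,0],
    [0,0,0,0,0,0,0],
    [0,0,0,0,0,0,0],
    [0,0,0,0,0,0,0],
    [0,0,0,0,0,0,0],
    [0,0,0,0,0,0,0],
    [0,0,0,0,0,0,0],
    [0,0,0,0,0,0,0],
    [0,0,0,0,0,0,0],
    [0,0,0,0,0,0,0],
    [0,0,0,0,0,0,0],
    [0,0,0,0,0,0,0],
    [0,0,0,0,0,0,0],
    [0,0,0,0,0,0,0],
    [0,0,0,0,0,0,0],
    [0,0,0,0,0,0,0],
    [0,0,0,0,0,0,0]
  ]
}}

```text
time: 10.45
eef_pos: [610.0, -331.3, 33.3]
eef_rot: [-0.0, 0.224, 0.975, 0.0]
ft_force: [-0.1, 0.1, 0.0]
width: 0.002
grasp_force: 0.0
```

{"api": "step_arm", "payload": {
  "commands": [
    [0,0,0,0,0,0,0],
    [0,0,30,0,0,0,0],
    [0,0,70,0,0,0,0],
    [0,0,110,0,0,0,0],
    [0,0,150,0,0,0,0],
    [0,0,180,0,0,0,0],
    [-20,13,190,0,0,0,0],
    [-50,33,190,0,0,0,0],
    [-85,56,190,0,0,0,0],
    [-120,79,190,0,0,0,0],
    [-155,102,190,0,0,0,0],
    [-180,118,190,0,0,0,0],
    [-189,125,190,0,0,0,0],
    [-189,125,190,0,0,0,0],
    [-189,125,190,0,0,0,0],
    [-189,125,190,0,0,0,0],
    [-189,125,190,0,0,0,0]
  ]
}}

```text
time: 12.15
eef_pos: [422.3, -207.4, 223.2]
eef_rot: [0.001, 0.224, 0.975, -0.0]
ft_force: [0.8, 0.1, 0.3]
width: 0.006
grasp_force: 0.0
```

```bash
python3 -c "
from h import *
s=wrist('w4'); print(pix(s,np.array([420.6,-206.7,55.])))
u,v=pix(s,np.array([420.6,-206.7,55.])).astype(int)
c=s['color'][v-70:v+60,u-80:u+80]; print(u-80,v-70)
cv2.imwrite('pics/w4c.png',cv2.resize(c[:,:,::-1],None,fx=4,fy=4))"
```

```text
12.15 [ 422.26810517 -207.36038535  223.18338859] [ 5.23501970e-04  2.23996526e-01  9.74589765e-01 -2.70064338e-04] 0.005764982490854022 [0.75671162 0.06924987 0.25313302]
[316.04104845 176.80783708]
236 106
```

View pics/w4c.png

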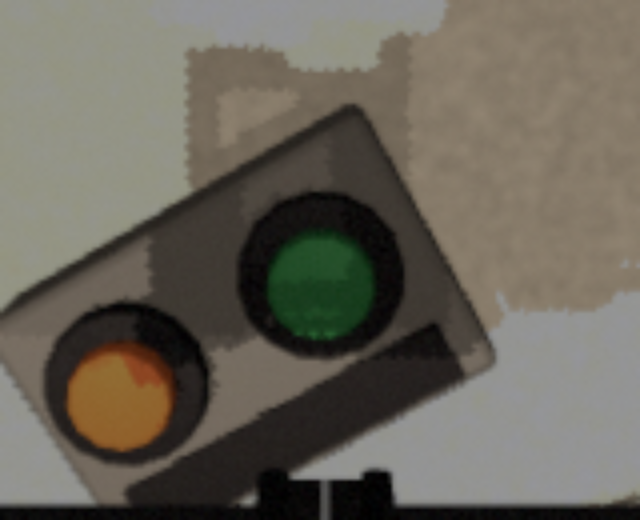

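The green button is centred at about (315.9,176.9), which matches the prediction. Next I'll check the button and housing heights by depth.

```bash
python3 -c "
from h import *
import pickle
s=pickle.load(open('w4.pkl','rb'))
for p in [(316,177),(312,173),(320,182),(300,177),(334,173),(316,157),(270,180)]: print(p,world(s,*p).round(1))"
```

```text
(316, 177) [ 419.2 -206.1   62.3]
(312, 173) [ 413.8 -207.8   62.5]
(320, 182) [ 425.7 -204.8   61.7]
(300, 177) [ 414.2 -222.    52.2]
(334, 173) [ 425.8 -188.7   51.6]
(316, 157) [ 402.7 -198.1   52.1]
(270, 180) [ 405.4 -254.4   39.7]
```

{"api": "step_arm", "payload": {
  "commands": [
    [-1.6,0,-20,0,0,0,0],
    [-1.6,0,-55,0,0,0,0],
    [-1.6,0,-90,0,0,0,0],
    [-1.6,0,-118,0,0,0,0],
    [-1.6,0,-132,0,0,0,0],
    [-1.6,0,-137,0,0,0,0],
    [-1.6,0,-137,0,0,0,0],
    [-1.6,0,-137,0,0,0,0],
    [-1.6,0,-137,0,0,0,0],
    [-1.6,0,-137,0,0,0,0]
  ]
}}

```text
time: 13.2
eef_pos: [419.9, -206.7, 87.1]
eef_rot: [0.001, 0.224, 0.975, -0.0]
ft_force: [0.3, 0.5, 0.2]
width: 0.004
grasp_force: 0.0
```

{"api": "step_arm", "payload": {
  "commands": [
    [0,0,-2,0,0,0,0],
    [0,0,-4,0,0,0,0],
    [0,0,-6,0,0,0,0],
    [0,0,-8,0,0,0,0],
    [0,0,-9,0,0,0,0],
    [0,0,-10,0,0,0,0],
    [0,0,-10,0,0,0,0],
    [0,0,-10,0,0,0,0],
    [0,0,-10,0,0,0,0],
    [0,0,-10,0,0,0,0]
  ]
}}

```text
time: 14.2
eef_pos: [419.5, -206.4, 76.4]
eef_rot: [0.0, 0.224, 0.975, -0.0]
ft_force: [0.3, -0.1, 3.7]
width: 0.001
grasp_force: 2.0
```

Contact force is 3.7 N and the button is partly down. I'll continue in small steps.

{"api": "step_arm", "payload": {
  "commands": [
    [0,0,-1,0,0,0,0],
    [0,0,-2,0,0,0,0],
    [0,0,-2,0,0,0,0],
    [0,0,-2,0,0,0,0],
    [0,0,-2,0,0,0,0]
  ]
}}

```text
time: 14.7
eef_pos: [419.5, -206.4, 75.0]
eef_rot: [0.0, 0.224, 0.975, -0.0]
ft_force: [-1.2, 0.0, 11.5]
width: 0.005
grasp_force: 5.9
```

Force is 11.5 N, the fingertips stopped at 75.0 mm against a commanded 74.3 mm, and full travel needs about 5 N, so the button is bottomed out. I'll hold briefly, then release and rise clear.

{"api": "step_arm", "payload": {
  "commands": [
    [0,0,-0.5,0,0,0,0],
    [0,0,-0.5,0,0,0,0],
    [0,0,-0.5,0,0,0,0],
    [0,0,4,0,0,0,0],
    [0,0,12,0,0,0,0],
    [0,0,35,0,0,0,0],
    [0,0,70,0,0,0,0],
    [0,0,110,0,0,0,0],
    [0,0,140,0,0,0,0],
    [0,0,150,0,0,0,0],
    [0,0,150,0,0,0,0],
    [0,0,150,0,0,0,0],
    [0,0,150,0,0,0,0],
    [0,0,150,0,0,0,0]
  ]
}}

```text
time: 16.1
eef_pos: [418.7, -205.8, 222.8]
eef_rot: [-0.002, 0.224, 0.975, 0.001]
ft_force: [0.9, -0.1, 0.9]
width: 0.004
grasp_force: 0.0
```

```bash
python3 -c "
from h import *
import pickle
s=wrist('w5')
for p in [(316,177),(320,180),(316,157)]: print(p,world(s,*p).round(1))
a=pickle.load(open('top.pkl','rb'))['color'].astype(int); t=snapshot('top'); b=t['color'].astype(int)
d=abs(a-b).sum(2)
for n,(u,v) in dict(mouldy=(229,222),speck=(258,173),a=(221,186),b=(266,206),bottle=(268,123),jar=(152,223),marker=(313,135)).items(): print(n,d[v-12:v+12,u-12:u+12].mean().round(1))"
```

```text
16.1 [ 418.68912004 -205.77382214  222.76643724] [-1.58409556e-03  2.24036852e-01  9.74579064e-01  7.92130446e-04] 0.003701444112932112 [ 0.90908153 -0.0833876   0.92328144]
(316, 177) [ 415.1 -204.    61.8]
(320, 180) [ 419.6 -201.7   61.8]
(316, 157) [ 400.2 -196.8   39.9]
mouldy 77.5
speck 66.2
a 64.0
b 65.5
bottle 72.5
jar 87.1
marker 86.1
```

The button is back at 62 mm. The picture differences are about the same at every object, so they look like exposure or shadow rather than movement, and no contact force was felt apart from the button press.

```bash
python3 -c "
from rig import workorder
print(workorder.hand_in())"
```

```text
the job is handed in; nothing more can be done
None
```

The job is handed in, at about 16 s: I pointed at the mouldy dish and then the red tray for about two seconds each, pressed the green button fully down, and moved clear once it had sprung back.

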